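# Stroke the filled pill strip shut

### The arm

A 7-joint arm with a two-finger parallel gripper is mounted at the origin on a cart in front of the work surface, level with it; the furniture and walls round the work are solid. World frame = base frame: x ahead of the robot, y to its left, z up, the work surface at z = 0. Lengths are in m, angles in rad, forces in N, time in s.
With the tool pointing down it reaches from about 0.4 to 0.85 m from the base axis. Payload 10.4 kg.
Tool frame: the origin (TCP) lies midway between the tips of the shut fingers; the grasp point (between the pads) lies 19 mm behind it (manip.tcp_to_grasp is the distance from the TCP to the grasp point, in m); z points along the fingers, y is the line along which they close (so a half turn about z gives the same grasp; the last joint's range is limited). The gripper opens to 85 mm and grips with 20 to 120 N. Pads are 22 mm wide; open, the fingers measure 114 mm over their backs; the gripper's body (76 mm by 85 mm) begins 54 mm behind the grasp point. The pads swing forward as they close: fully open they stand 13 mm farther back than shut.
Start: joints at [1.091, 0.332, -0.065, 1.46, 0.022, 1.35, -0.088], TCP at [0.276, -0.561, 0.231] pointing down, gripper open.
Joint ranges: [-2.6, 2.6], [-0.5, 2.12], [-1.47, 1.34], [0.16, 2.42], [-1.27, 4.41], [0.06, 2.06], [-2.6, 2.6]. Speed limits (rad/s): [2.22, 2.22, 2.79, 2.79, 3.14, 3.14, 3.14].

### API

Orientations are given as a unit quaternion [x, y, z, w].
In Python, from workcell import manip gives the robot as it stands.
- The arm moves only by the shell command python3 -m jog 'ROWS' [FORCE]. ROWS is a JSON object of lists of equal length, an entry for each row: "offset": the shift along the world's x, y, z in m, a list of three; "yaw": the turn about the world's z in degrees; "jaw": the closure, from 0 (fully open) to 1 (shut). A call has 1 to 20 rows; each row shifts and turns the commanded pose from where the row before left it; what a row does not reach is not made up. A row lasts 1/12 s, in which the tool goes at most 41.7 mm and 7.16 degrees, less where a joint would pass 70% of its speed; a pose out of reach is approached as far as the arm can. A call is refused whole if a number of a shift passes 0.0417 or a number of a turn 7.16, either way. A call with a gripper value outside its range is refused whole. The fingers move at their own pace and stop on an object; FORCE is the grip in N (left out, the last holds). Time passes only in rows, so rows that do not move let the fingers close. It gives the time, the measured TCP pose, the force, the opening and the grip force at its end, in the units of the state.
- manip.get_obs(): the state, without advancing time (a new reading comes with each control period).
- manip.camera(name): name is "scene" or "top" or "wrist"; returns a dict with "frame" (384x512x3 uint8, red, green, blue), "camera_matrix" (3x3 intrinsics, pixels), "eye" and "attitude" of the camera in the world; the wrist camera has in their place "hand_eye" (4x4, takes a point from camera to tool coordinates, whose origin is the TCP and whose axes are the flange's). Camera axes: x right, y up, looking along -z (the intrinsics and any distortion apply to the point x, -y, -z); pixel columns grow to the right and rows downward; lengths in m; the calibration is good to about 2 mm. A picture is of the moment at which its call begins: read the wrist's pose just before it. There is no depth.
- manip.hand_in(): hands the job in; it is judged then, once.
Trained networks look in a picture, given as the dict that the camera call returned (one of the last four; its "shot" number tells which), for a name from the list of things; names that differ only in an ending like _2 or _b are one class to them, and where a whole thing is asked for, a point or a joint stands for the part that bears it (a point fixed in the world has none). Each returns a list of dicts, best first, with "score" (0 to 1); they miss things now and then, are a little off and sometimes report something else, mostly with a low value. They report only what shows in the picture. A call takes as long as a camera call. They do not tell look-alikes from the thing itself.
- manip.masks_of(picture, name): "region" (384x512 bool, what is visible of it).
- manip.tip_of(picture, name): "at" ([x, y, z] in m, in world coordinates, good to about 4 mm: a listed point, or the origin of a listed thing).
The state is a dict: "clock": time; "joint_pos": joint angles; "joint_velocities": joint speeds; "tau": joint torques, N m; "position": TCP position; "ee_rot": TCP orientation; "ft_force": force on the tool from outside, world axes, zero at the start; "torque": the same for the moment, N m; "grip_width": opening from 0.0 (shut) to 1.0 (fully open); "grasp_force": force on a finger pad.
Only numpy, scipy, OpenCV 4.12 (cv2) and the standard library are available. Lean on these libraries where they do the work, as an engineer would, in place of code of your own. Each camera call takes 0.05 s, during which the arm holds its last target. There are 200 camera calls.

### The job

In the weekly pill organiser the green strip is done, and now the white strip is filled and checked too. With the fingertips closed, run lightly along the tops of its row, starting at the lid with one dot (each lid is hinged on the side towards that end), so that its seven lids fold over and lie flat shut one after another, none bent backwards. Leave every lid of the empty blue strip open, do not lift the strips out of the tray or press hard on them, leave the things around alone, and finish clear of everything.

Things in the scene. Friction and masses are not known exactly. Their poses are not given: they have to be found in the camera images.
- tray: Low grey base tray of the pill organiser, 184 x 144 x 12 mm, fixed to the worktop; origin under its centre, x along its three bays. Floor 3 mm thick, rim 12 mm high.
- white_strip: White seven-day pill strip, 172 x 38 x 24 mm without lids, tablets in it, 0.16 kg, standing loose in any bay of the tray (3 mm of play). Origin under its centre; x along the row from lid 1 (one dot) to lid 7 (seven dots), compartments 24 mm apart. Tops of shut lids 26.4 mm above its underside, 29.4 mm above the worktop; open lids up to 24 mm higher. Rows are 48 mm apart.
- blue_strip: Blue seven-day pill strip of the same size and build, empty, in another bay, same direction as the white one; its lids stay open.
- green_strip: Green seven-day pill strip of the same size, filled, its lids already shut for good (they do not move), in the remaining bay.
- white_strip_start (a point): Middle of the white row's beginning, at the hinge of lid 1, level with the tops of the shut lids.
- white_strip_finish (a point): Middle of the white row's far end, just past the free edge of lid 7, level with the tops of the shut lids.
- med_bottle: Brown tablet bottle with a pale cap, 47 mm across, 85 mm high; origin under its centre.
- med_box: White tablet carton, 51 x 63 x 100 mm; origin under its centre.
- blister: Silver blister card, 42 x 95 x 5 mm, lying flat; origin at its centre.
- oximeter: Small blue and white finger oximeter, 60 x 54 x 30 mm; origin under its centre.
- white_strip_lid1 (a joint): Angle of lid 1 of the white strip, rad: 0 = shut, grows as it opens to 1.75. Frosted lid 23 (along the row) x 37 x 2.4 mm, hinged at the compartment's -x edge; open, its free +x edge is up, so a finger passing towards +x folds it down. Starts at 1.05 to 1.3. Hinge friction holds it upright; folded below about 0.8 it falls shut by its weight.
- white_strip_lid2 (a joint): Angle of lid 2 of the white strip, rad: 0 = shut, grows as it opens to 1.75. Same build and hinge as lid 1 of the white strip. Starts at 1.05 to 1.3.
- white_strip_lid3 (a joint): Angle of lid 3 of the white strip, rad: 0 = shut, grows as it opens to 1.75. Same build and hinge as lid 1 of the white strip. Starts at 1.05 to 1.3.
- white_strip_lid4 (a joint): Angle of lid 4 of the white strip, rad: 0 = shut, grows as it opens to 1.75. Same build and hinge as lid 1 of the white strip. Starts at 1.05 to 1.3.
- white_strip_lid5 (a joint): Angle of lid 5 of the white strip, rad: 0 = shut, grows as it opens to 1.75. Same build and hinge as lid 1 of the white strip. Starts at 1.05 to 1.3.
- white_strip_lid6 (a joint): Angle of lid 6 of the white strip, rad: 0 = shut, grows as it opens to 1.75. Same build and hinge as lid 1 of the white strip. Starts at 1.05 to 1.3.
- white_strip_lid7 (a joint): Angle of lid 7 of the white strip, rad: 0 = shut, grows as it opens to 1.75. Same build and hinge as lid 1 of the white strip. Starts at 1.05 to 1.3.
- blue_strip_lid1 (a joint): Angle of lid 1 of the blue strip, rad: 0 = shut, grows as it opens to 1.75. Same build and hinge as lid 1 of the white strip. Starts at 1.05 to 1.3.
- blue_strip_lid2 (a joint): Angle of lid 2 of the blue strip, rad: 0 = shut, grows as it opens to 1.75. Same build and hinge as lid 1 of the white strip. Starts at 1.05 to 1.3.
- blue_strip_lid3 (a joint): Angle of lid 3 of the blue strip, rad: 0 = shut, grows as it opens to 1.75. Same build and hinge as lid 1 of the white strip. Starts at 1.05 to 1.3.
- blue_strip_lid4 (a joint): Angle of lid 4 of the blue strip, rad: 0 = shut, grows as it opens to 1.75. Same build and hinge as lid 1 of the white strip. Starts at 1.05 to 1.3.
- blue_strip_lid5 (a joint): Angle of lid 5 of the blue strip, rad: 0 = shut, grows as it opens to 1.75. Same build and hinge as lid 1 of the white strip. Starts at 1.05 to 1.3.
- blue_strip_lid6 (a joint): Angle of lid 6 of the blue strip, rad: 0 = shut, grows as it opens to 1.75. Same build and hinge as lid 1 of the white strip. Starts at 1.05 to 1.3.
- blue_strip_lid7 (a joint): Angle of lid 7 of the blue strip, rad: 0 = shut, grows as it opens to 1.75. Same build and hinge as lid 1 of the white strip. Starts at 1.05 to 1.3.
Things that resemble listed ones, but are neither listed nor needed, are in the scene too. There is more than one size of the white_strip; the one meant has the size given above.

How it is judged:
On the way, in this order (a step that is already met when the one before it is completed fails the run):
1. lid 1 of the white strip is shut (value of joint white_strip_lid1 below 0.06 rad), for 0.03 s.
2. lid 2 of the white strip is shut (value of joint white_strip_lid2 below 0.06 rad), for 0.03 s.
3. lid 3 of the white strip is shut (value of joint white_strip_lid3 below 0.06 rad), for 0.03 s.
4. lid 4 of the white strip is shut (value of joint white_strip_lid4 below 0.06 rad), for 0.03 s.
5. lid 5 of the white strip is shut (value of joint white_strip_lid5 below 0.06 rad), for 0.03 s.
6. lid 6 of the white strip is shut (value of joint white_strip_lid6 below 0.06 rad), for 0.03 s.
7. lid 7 of the white strip is shut (value of joint white_strip_lid7 below 0.06 rad), for 0.03 s.
At the end, for the whole second after the job is handed in: All seven white lids are shut (within 0.06 rad, under 1.5 mm at the free edge), all seven blue lids still stand open (over 0.85 rad), the three strips sit flat in the tray (underside less than 8 mm above the worktop, tilt under 0.06 rad) and the white strip is at rest (value of joint each of white_strip_lid1, white_strip_lid2, white_strip_lid3, white_strip_lid4, white_strip_lid5, white_strip_lid6, white_strip_lid7 below 0.06 rad and value of joint each of blue_strip_lid1, blue_strip_lid2, blue_strip_lid3, blue_strip_lid4, blue_strip_lid5, blue_strip_lid6, blue_strip_lid7 above 0.85 rad and height (world z) of each of white_strip, blue_strip, green_strip below 0.008 m and angle between each of white_strip, blue_strip, green_strip's own z axis and vertical below 0.06 rad and linear speed of white_strip below 0.02 m/s); the robot touches nothing.
It fails at once if the fingers press on the strips or the tray with more than 35 N (contact force between the fingers and white_strip above 35 N or contact force between the fingers and blue_strip above 35 N or contact force between the fingers and green_strip above 35 N or contact force between the fingers and tray above 35 N).
It fails at once if a strip is lifted more than about 10 mm or pulled out of the tray (height (world z) of any of white_strip, blue_strip, green_strip above 0.013 m or distance of any of white_strip, blue_strip, green_strip from where it was at the start of the episode above 0.02 m).
It fails at once if a lid of the blue strip is closed below 0.5 rad (value of joint any of blue_strip_lid1, blue_strip_lid2, blue_strip_lid3, blue_strip_lid4, blue_strip_lid5, blue_strip_lid6, blue_strip_lid7 below 0.5 rad).
It fails at once if a lid of the white strip is bent back beyond 1.6 rad (value of joint any of white_strip_lid1, white_strip_lid2, white_strip_lid3, white_strip_lid4, white_strip_lid5, white_strip_lid6, white_strip_lid7 above 1.6 rad).
It fails at once if the tablet bottle, the carton, the blister card or the oximeter is shifted more than 20 mm (distance of any of med_bottle, med_box, blister, oximeter from where it was at the start of the episode above 0.02 m).
It also fails if it takes over 40 s, if anything falls off the work surface, if the arm or the gripper's body presses on something with over 40 N, if the wrist force passes 120 N, or if a joint passes its speed limit or range.

## Working session

There is one attempt and no reset: what is moved stays moved. The work goes in short steps, Python scripts to look and compute and a shell command to move; the robot and the scene stay as the last step left them, time stands still between calls to the robot, and variables do not carry over. Pictures are saved under pics/ and viewed, at most 10 in all, crops included, and the job is handed in when it is done.

```bash
mkdir -p pics; python3 - <<'E'
from workcell import manip
import cv2,numpy as np
o=manip.get_obs();print(o['clock'],o['position'],o['ee_rot'],o['grip_width'])
for n in ['scene','top']:
    p=manip.camera(n);cv2.imwrite(f'pics/{n}.png',cv2.cvtColor(p['frame'],cv2.COLOR_RGB2BGR))
    print(n,p['camera_matrix'],p['eye'],p['attitude'],[k for k in p])
    for t in ['tray','white_strip','blue_strip','green_strip','white_strip_start','white_strip_finish','med_bottle','med_box','blister','oximeter']:
        print(t,[(round(d['score'],2),np.round(d['at'],3).tolist()) for d in manip.tip_of(p,t)])
E
```

```text
0.0 [ 0.27550255 -0.56059752  0.23052292] [ 9.74026472e-01  2.26433060e-01 -1.95976962e-04 -6.80191771e-04] 0.9985454836758324
scene [[435.93130631   0.         261.88904293]
 [  0.         435.93130631 186.8678984 ]
 [  0.           0.           1.        ]] [-0.19444645 -0.96450759  0.58869605] [ 0.43865469 -0.2258582  -0.37910193  0.78284856] ['frame', 'camera_matrix', 'eye', 'attitude', 'shot']
tray [(0.97, [0.519, -0.354, 0.002])]
white_strip [(0.89, [0.567, -0.341, 0.001]), (0.56, [0.331, -0.348, 0.001])]
blue_strip [(0.97, [0.47, -0.359, 0.002])]
green_strip [(0.62, [0.518, -0.351, 0.001])]
white_strip_start [(0.9, [0.548, -0.263, 0.029]), (0.8, [0.37, -0.297, 0.017])]
white_strip_finish [(0.95, [0.288, -0.394, 0.017]), (0.83, [0.58, -0.427, 0.032]), (0.38, [0.567, -0.341, 0.003])]
med_bottle []
med_box [(0.66, [0.503, -0.606, 0.002])]
blister [(0.72, [0.364, -0.506, 0.002])]
oximeter [(0.69, [0.691, -0.214, -0.002]), (0.52, [0.582, -0.43, 0.028])]
top [[381.01547652   0.         255.63603884]
 [  0.         381.01547652 189.16706793]
 [  0.           0.           1.        ]] [ 0.46350871 -0.42493876  1.06044194] [ 0.0262375  -0.00623592 -0.69942341  0.71419857] ['frame', 'camera_matrix', 'eye', 'attitude', 'shot']
tray [(0.87, [0.519, -0.353, 0.003])]
white_strip [(0.76, [0.332, -0.348, -0.002]), (0.63, [0.566, -0.344, 0.002])]
blue_strip [(0.67, [0.474, -0.364, 0.002])]
green_strip [(0.9, [0.516, -0.353, 0.002])]
white_strip_start [(0.66, [0.548, -0.262, 0.032]), (0.66, [0.375, -0.295, 0.016])]
white_strip_finish [(0.98, [0.288, -0.39, 0.021]), (0.67, [0.581, -0.424, 0.032])]
med_bottle [(0.7, [0.653, -0.474, -0.004])]
med_box [(0.57, [0.505, -0.61, -0.002]), (0.19, [0.476, -0.363, 0.007])]
blister [(0.67, [0.36, -0.507, 0.004])]
oximeter [(0.7, [0.695, -0.212, -0.006])]
```

View pics/scene.png

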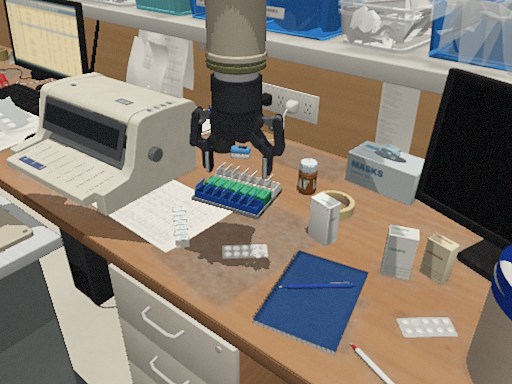

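View pics/top.png

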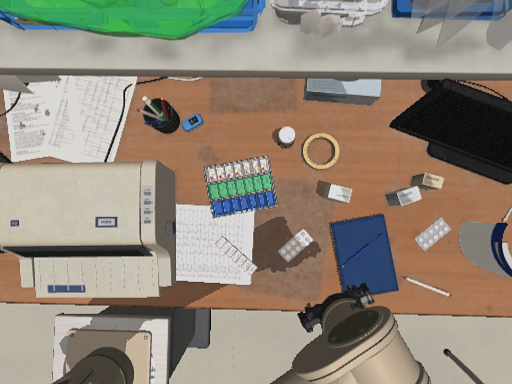

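Two candidates for the white strip show in the top picture. One is the row in the tray at about (238,170), next to the green strip. The other is a smaller white strip lying on the paper at about (238,252). The tray one fits, because it stands in a bay and measures about 166 mm from start to finish, against about 125 mm for the other. I'll confirm with a crop, and check the shelf's height as well.

```bash
python3 - <<'E'
import cv2,numpy as np
from scipy.spatial.transform import Rotation as R
t=cv2.imread('pics/top.png')[145:285,190:320]
s=cv2.imread('pics/scene.png')[150:255,160:300]
a=cv2.resize(t,(390,420),interpolation=3);b=cv2.resize(s,(400,300),interpolation=3)
im=np.zeros((420,790,3),np.uint8);im[:,:390]=a;im[:300,390:]=b
cv2.imwrite('pics/crop.png',im)
def ray(K,q,u,v):
    return R.from_quat(q).apply([(u-K[0])/K[2],-(v-K[1])/K[2],-1])
eS=np.array([-.19445,-.96451,.5887]);qS=[.43865469,-.2258582,-.37910193,.78284856]
eT=np.array([.46351,-.42494,1.06044]);qT=[.0262375,-.00623592,-.69942341,.71419857]
n=np.cross(ray((255.6,189.2,381.),qT,100,76),ray((255.6,189.2,381.),qT,450,78))
for u,v in [(430,99),(330,67)]:
    d=ray((261.9,186.9,435.9),qS,u,v);print(eS+d*(n@(eT-eS))/(n@d))
E
```

```text
[ 0.73460275 -0.7081453   0.28068396]
[ 0.72433602 -0.46710964  0.30612115]
```

```bash
python3 -m jog '{"offset":[[0.03,0.03,0.01],[0.03,0.03,0.01],[0.03,0.03,0.01],[0.03,0.03,0.01],[0.03,0.03,0.01],[0.03,0.03,0],[0.03,0.03,0],[0.03,0.03,0],[0,0.02,0],[0,0,0],[0,0,0],[0,0,0]],"yaw":[6.8,6.8,6.8,6.8,6.8,6.8,6.8,6.8,6.8,6.8,7.0,0],"jaw":[1,1,1,1,1,1,1,1,1,1,1,1]}' 40
```

```text
clock: 2.1
position: [0.5076, -0.3088, 0.2792]
ee_rot: [0.632, 0.775, 0.0, 0.0]
ft_force: [-0.5, 1.1, -0.2]
grip_width: -0.002
grasp_force: 0.0
```

View pics/crop.png

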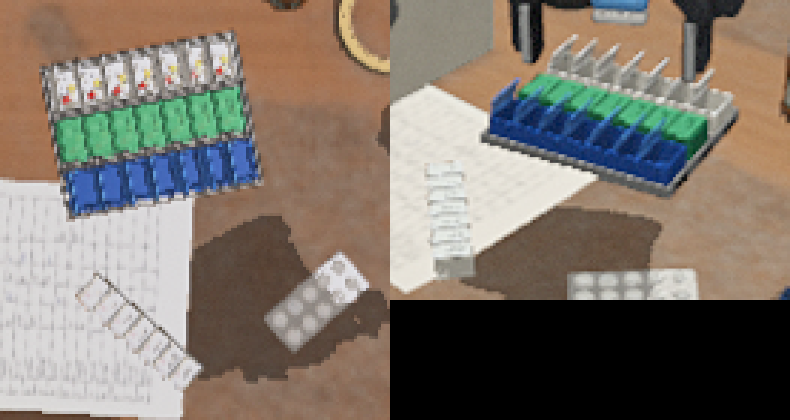

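The crop shows the tray's white strip, the top row at crop (50-235, 85), filled with tablets and with its lids up. The smaller empty strip lies on the paper at (140,330), so the tray one is the strip meant. Next is a measurement with the wrist camera.

```bash
python3 - <<'E'
from workcell import manip
import cv2,numpy as np
o=manip.get_obs();print(o['position'],o['joint_pos'])
p=manip.camera('wrist');cv2.imwrite('pics/w1.png',cv2.cvtColor(p['frame'],cv2.COLOR_RGB2BGR))
print(p['hand_eye'],p['camera_matrix'])
for n,c in [('wrist',p),('top',manip.camera('top'))]:
  for t in ['white_strip','blue_strip','white_strip_start','white_strip_finish','med_bottle','oximeter']:
    print(n,t,[(round(d['score'],2),np.round(d['at'],3).tolist()) for d in manip.tip_of(c,t)])
E
```

```text
[ 0.50764338 -0.308768    0.27915261] [ 0.80349301  0.27208028 -0.41149518  1.45530949  0.10866361  1.43663955
  0.59268459]
[[ 9.27584417e-05  9.64932343e-01  2.62498696e-01  6.76076814e-02]
 [ 9.99999996e-01 -9.17864008e-05 -1.59649346e-05 -9.12179236e-04]
 [ 8.68872882e-06  2.62498697e-01 -9.64932347e-01 -1.43246707e-01]
 [ 0.00000000e+00  0.00000000e+00  0.00000000e+00  1.00000000e+00]] [[270.14540457   0.         257.57795748]
 [  0.         270.14540457 190.30719028]
 [  0.           0.           1.        ]]
wrist white_strip [(0.87, [0.569, -0.343, -0.001]), (0.56, [0.331, -0.347, 0.0])]
wrist blue_strip [(0.96, [0.469, -0.368, 0.001])]
wrist white_strip_start [(0.65, [0.548, -0.263, 0.028]), (0.56, [0.374, -0.297, 0.018])]
wrist white_strip_finish [(0.75, [0.285, -0.39, 0.021]), (0.63, [0.58, -0.43, 0.031])]
wrist med_bottle []
wrist oximeter [(0.89, [0.694, -0.21, 0.0]), (0.6, [0.36, -0.506, 0.001])]
top white_strip [(0.93, [0.566, -0.346, -0.002]), (0.92, [0.332, -0.348, 0.005])]
top blue_strip [(0.58, [0.474, -0.361, 0.006])]
top white_strip_start [(0.76, [0.543, -0.262, 0.032]), (0.72, [0.376, -0.292, 0.018])]
top white_strip_finish [(0.64, [0.288, -0.394, 0.021])]
top med_bottle [(0.72, [0.65, -0.475, -0.001])]
top oximeter [(0.61, [0.693, -0.213, -0.008])]
```

View pics/w1.png

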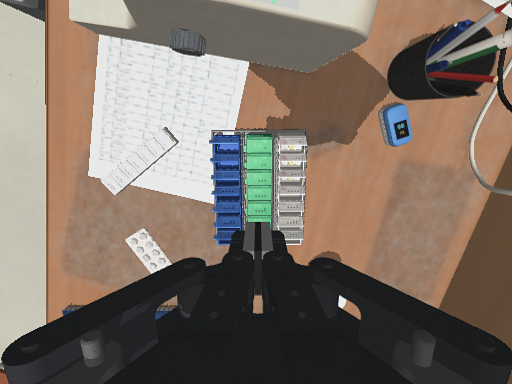

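The wrist view shows the white row at columns 278-305, rows 131-243, lined up with the tool. Lid 1 is at the top end, towards the printer, whose edge is at the top of the picture. I'll check the printer's clearance before going down.

```bash
python3 - <<'E'
from workcell import manip
import cv2,numpy as np
from scipy.spatial.transform import Rotation as R
f=cv2.cvtColor(manip.camera('scene')['frame'],cv2.COLOR_RGB2BGR)
g=cv2.cvtColor(manip.camera('top')['frame'],cv2.COLOR_RGB2BGR)
im=np.zeros((520,800,3),np.uint8)
im[:,:400]=cv2.resize(f[0:260,0:300],(400,520))[:, :400] if 0 else cv2.resize(f[:260,100:300],(400,520))
im[:,400:]=cv2.resize(g[60:320,60:260],(400,520))
cv2.imwrite('pics/s2.png',im)
def ray(K,q,u,v): return R.from_quat(q).apply([(u-K[0])/K[2],-(v-K[1])/K[2],-1])
eS=np.array([-.19445,-.96451,.5887]);qS=[.43865469,-.2258582,-.37910193,.78284856]
eT=np.array([.46351,-.42494,1.06044]);qT=[.0262375,-.00623592,-.69942341,.71419857]
for s,t in [((193,97),(168,163)),((140,145),(172,260)),((104,200),(158,297))]:
    a=ray((261.9,186.9,435.9),qS,*s);b=ray((255.6,189.2,381.),qT,*t)
    k=np.linalg.lstsq(np.c_[a,-b],eT-eS,rcond=None)[0];print(eS+a*k[0],eT+b*k[1])
E
```

```text
[ 0.54224286 -0.18718436  0.2161048 ] [ 0.5571165  -0.20241049  0.21374739]
[ 0.34442501 -0.21633698  0.16367833] [ 0.33441497 -0.20701255  0.16740078]
[ 0.25546008 -0.17772048  0.04608554] [ 0.22257418 -0.14768648  0.06236734]
```

View pics/s2.png

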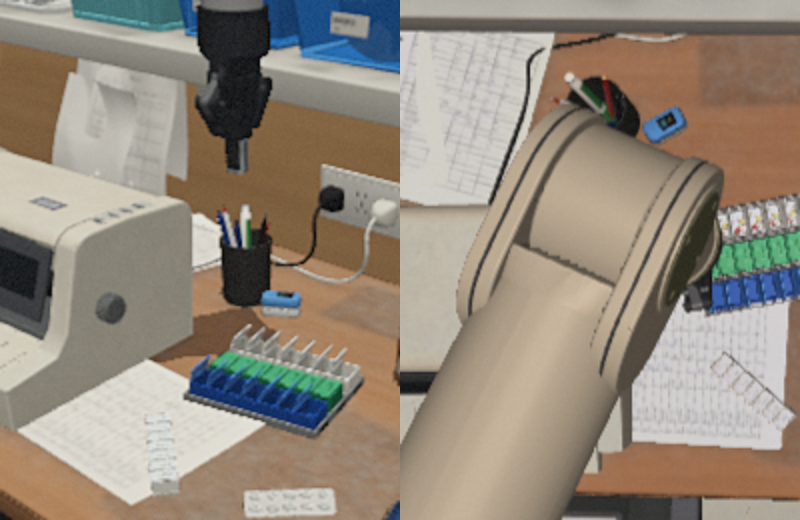

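```bash
python3 -m jog '{"offset":[[0,0,0],[0,0,0],[0,0,0],[0,0,0],[0,0,0],[0,0,0],[0,0,0],[0,0,0],[0,0,0],[0,0,0],[0,0,0],[0,0,0],[0,0,0],[0,0,0],[0,0,0],[0,0,0],[0,0,0],[0,0,0],[0,0,0],[0,0,0]],"yaw":[-7,-7,-7,-7,-7,-7,-7,-7,-7,-7,-7,-7,-7,-7,-7,-7,-7,-7,-7,-7],"jaw":[1,1,1,1,1,1,1,1,1,1,1,1,1,1,1,1,1,1,1,1]}'
python3 -c "
from workcell import manip
from scipy.spatial.transform import Rotation as R
import numpy as np
o=manip.get_obs();print(np.round(o['joint_pos'],3),np.round(o['position'],4));x=R.from_quat(o['ee_rot']).as_matrix();print(x,np.degrees(np.arctan2(x[1,0],x[0,0])))"
```

```text
clock: 4.57
position: [0.5075, -0.3091, 0.2791]
ee_rot: [0.942, -0.335, -0.0, 0.0]
ft_force: [-0.6, 0.2, 0.8]
grip_width: -0.002
grasp_force: 0.0
[ 0.586  0.249 -0.141  1.468  0.035  1.428 -1.81 ] [ 0.5075 -0.3091  0.2791]
[[ 7.75227131e-01 -6.31682587e-01 -7.45171163e-05]
 [-6.31682590e-01 -7.75227131e-01 -3.78327217e-05]
 [-3.38694188e-05  7.64001173e-05 -9.99999997e-01]] -39.17437038456763
```

```bash
python3 -m jog '{"offset":[[0,0,0],[0,0,0],[0,0,0],[0,0,0],[0,0,0],[0,0,0],[0.009,0.015,-0.01],[0.009,0.015,-0.02],[0.009,0.015,-0.02],[0.01,0.016,-0.03],[0,0,-0.03],[0,0,-0.02],[0,0,0],[0,0,0]],"yaw":[-6.5,-6.5,-6.6,-6.6,-6.6,-6.6,0,0,0,0,0,0,0,0],"jaw":[1,1,1,1,1,1,1,1,1,1,1,1,1,1]}'
python3 -c "
from workcell import manip
from scipy.spatial.transform import Rotation as R
import numpy as np,cv2
o=manip.get_obs();print(np.round(o['joint_pos'],3),np.round(o['position'],4),o['ft_force']);x=R.from_quat(o['ee_rot']).as_matrix();print(np.degrees(np.arctan2(x[1,0],x[0,0])))
p=manip.camera('wrist');w=p['frame']
for t in ['white_strip','white_strip_start','white_strip_finish','med_bottle']: print(t,[(round(d['score'],2),np.round(d['at'],4).tolist()) for d in manip.tip_of(p,t)])
f=manip.camera('scene')['frame']
im=np.zeros((520,800,3),np.uint8);im[:,:400]=cv2.resize(f[:260,100:300],(400,520));im[:300,400:]=cv2.resize(w,(400,300))
cv2.imwrite('pics/s3.png',im[:,:,::-1])"
```

```text
clock: 5.73
position: [0.5441, -0.2481, 0.1488]
ee_rot: [0.776, -0.631, -0.001, 0.0]
ft_force: [0.3, -0.2, 1.1]
grip_width: -0.0
grasp_force: 0.0
[ 0.38   0.331 -0.034  1.639  0.012  1.174 -2.594] [ 0.5441 -0.2481  0.1488] [ 0.33003671 -0.19781003  1.0623368 ]
-78.22919999141139
white_strip [(0.98, [0.3319, -0.343, -0.0006]), (0.83, [0.5687, -0.342, 0.0017])]
white_strip_start [(0.8, [0.5505, -0.2628, 0.0282]), (0.67, [0.3714, -0.2972, 0.0205])]
white_strip_finish []
med_bottle []
```

View pics/s3.png

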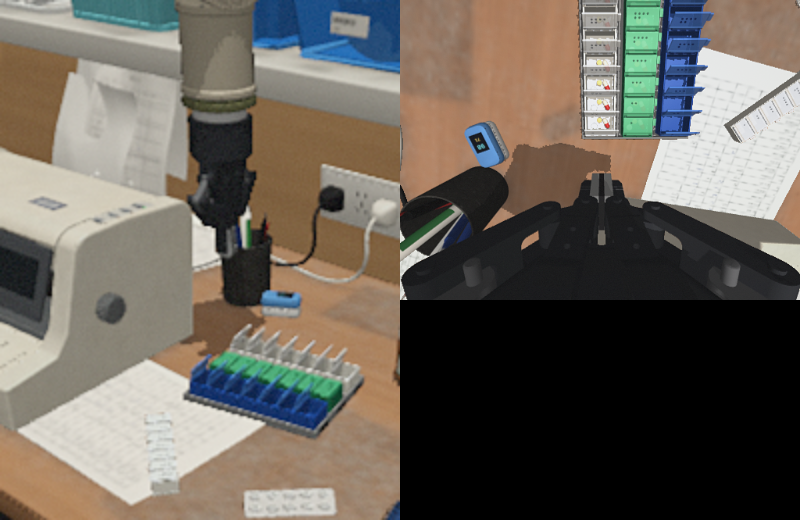

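The view from over the beginning shows the fingertips in line with the white row (wrist inset columns 582-620, fingers at 601). Lid 1 is just ahead and the printer is off to the side. Joint 7 is close to its limit, so I'll turn back 8 degrees and go down in stages.

```bash
python3 -m jog '{"offset":[[0,0.0015,0],[0,0,0],[0,0,-0.02],[0,0,-0.02],[0,0,-0.02],[0,0,-0.015],[0,0,-0.013],[0,0,0],[0,0,0]],"yaw":[4,4,0,0,0,0,0,0,0],"jaw":[1,1,1,1,1,1,1,1,1]}'
python3 -c "
from workcell import manip
import numpy as np
o=manip.get_obs();print(np.round(o['joint_pos'],3),np.round(o['position'],4),o['ft_force'])"
```

```text
clock: 6.78
position: [0.5445, -0.2467, 0.0613]
ee_rot: [0.818, -0.575, -0.0, 0.0]
ft_force: [0.5, 1.1, 0.8]
grip_width: -0.0
grasp_force: 0.0
[ 0.394  0.422 -0.056  1.716  0.027  1.006 -2.468] [ 0.5445 -0.2467  0.0613] [0.54577295 1.07514893 0.84242351]
```

```bash
python3 -m jog '{"offset":[[0,0,-0.008],[0,0,-0.008],[0,0,-0.006],[0,0,-0.004],[0,0,-0.003],[0,0,0],[0,0,0]],"yaw":[0,0,0,0,0,0,0],"jaw":[1,1,1,1,1,1,1]}'
python3 -c "
from workcell import manip
import numpy as np,cv2
o=manip.get_obs();print(np.round(o['joint_pos'],3),np.round(o['position'],4),o['ft_force'])
w=manip.camera('wrist')['frame'];f=manip.camera('scene')['frame']
im=np.zeros((520,800,3),np.uint8);im[:,:400]=cv2.resize(f[110:240,180:280],(400,520));im[:300,400:]=cv2.resize(w,(400,300))
cv2.imwrite('pics/s4.png',im[:,:,::-1])"
```

```text
clock: 7.37
position: [0.5445, -0.2467, 0.0321]
ee_rot: [0.818, -0.575, -0.0, 0.0]
ft_force: [-0.3, 0.2, 0.1]
grip_width: 0.001
grasp_force: 0.0
[ 0.394  0.458 -0.055  1.734  0.03   0.951 -2.47 ] [ 0.5445 -0.2467  0.0321] [-0.31131085  0.20789365  0.09935812]
```

View pics/s4.png

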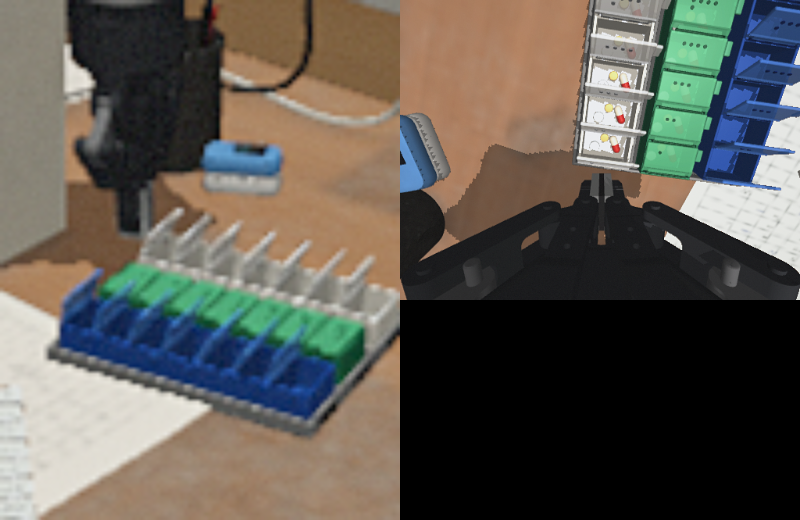

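The fingertips stand just short of lid 1, centred on the row, with all lids up and no contact. Next is the first stretch, along (0.2, -0.98).

```bash
python3 -m jog '{"offset":[[0.0003,-0.0015,-0.0008],[0.0003,-0.0015,0],[0.0003,-0.0015,0],[0.0003,-0.0015,0],[0.0003,-0.0015,0],[0.0003,-0.0015,0],[0.0003,-0.0015,0],[0.0003,-0.0015,0],[0.0003,-0.0015,0],[0.0003,-0.0015,0],[0.0003,-0.0015,0],[0.0003,-0.0015,0],[0.0003,-0.0015,0],[0.0003,-0.0015,0],[0.0003,-0.0015,0],[0.0003,-0.0015,0],[0,0,0],[0,0,0]],"yaw":[0,0,0,0,0,0,0,0,0,0,0,0,0,0,0,0,0,0],"jaw":[1,1,1,1,1,1,1,1,1,1,1,1,1,1,1,1,1,1]}'
python3 -c "
from workcell import manip
import numpy as np,cv2
o=manip.get_obs();print(np.round(o['joint_pos'],3),np.round(o['position'],4),o['ft_force'])
w=manip.camera('wrist')['frame'];f=manip.camera('scene')['frame']
im=np.zeros((520,800,3),np.uint8);im[:,:400]=cv2.resize(f[110:240,180:280],(400,520));im[:300,400:]=cv2.resize(w,(400,300))
cv2.imwrite('pics/s5.png',im[:,:,::-1])"
```

```text
clock: 8.97
position: [0.5492, -0.2707, 0.0313]
ee_rot: [0.818, -0.575, -0.0, 0.0]
ft_force: [-0.3, 0.2, -0.6]
grip_width: 0.001
grasp_force: 0.0
[ 0.421  0.486 -0.047  1.694  0.027  0.963 -2.433] [ 0.5492 -0.2707  0.0313] [-0.26056272  0.15324625 -0.61731257]
```

View pics/s5.png

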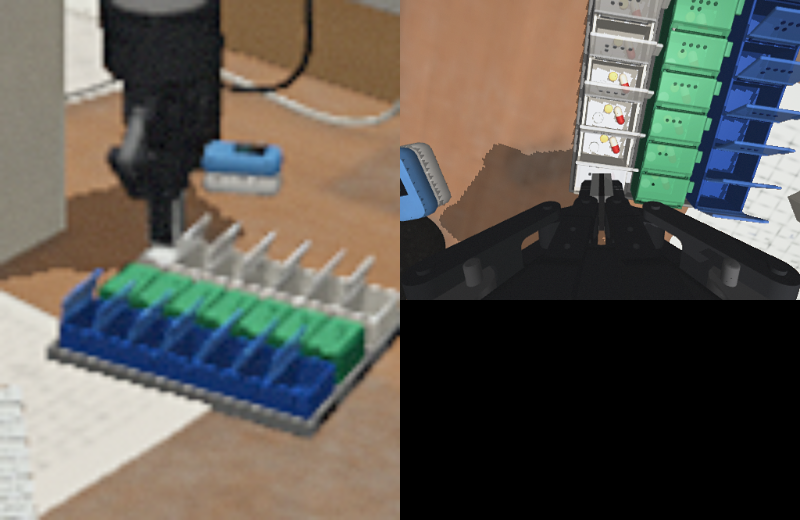

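Lid 1 has folded over and lies flat, lids 2-7 still stand, and no force shows. I'll carry on.

```bash
python3 -m jog '{"offset":[[0.0004,-0.002,0],[0.0004,-0.002,0],[0.0004,-0.002,0],[0.0004,-0.002,0],[0.0004,-0.002,0],[0.0004,-0.002,0],[0.0004,-0.002,0],[0.0004,-0.002,0],[0.0004,-0.002,0],[0.0004,-0.002,0],[0.0004,-0.002,0],[0.0004,-0.002,0],[0.0004,-0.002,0],[0.0004,-0.002,0],[0.0004,-0.002,0],[0.0004,-0.002,0],[0.0004,-0.002,0],[0.0004,-0.002,0],[0.0004,-0.002,0],[0.0004,-0.002,0]],"yaw":[0,0,0,0,0,0,0,0,0,0,0,0,0,0,0,0,0,0,0,0],"jaw":[1,1,1,1,1,1,1,1,1,1,1,1,1,1,1,1,1,1,1,1]}'
python3 -m jog '{"offset":[[0.0004,-0.002,0],[0.0004,-0.002,0],[0.0004,-0.002,0],[0.0004,-0.002,0],[0.0004,-0.002,0],[0.0004,-0.002,0],[0.0004,-0.002,0],[0.0004,-0.002,0],[0.0004,-0.002,0],[0.0004,-0.002,0],[0.0004,-0.002,0],[0.0004,-0.002,0],[0.0004,-0.002,0],[0.0004,-0.002,0],[0.0004,-0.002,0],[0.0004,-0.002,0],[0.0004,-0.002,0],[0.0004,-0.002,0],[0.0004,-0.002,0],[0.0004,-0.002,0]],"yaw":[0,0,0,0,0,0,0,0,0,0,0,0,0,0,0,0,0,0,0,0],"jaw":[1,1,1,1,1,1,1,1,1,1,1,1,1,1,1,1,1,1,1,1]}'
python3 -c "
from workcell import manip
import numpy as np,cv2
o=manip.get_obs();print(np.round(o['joint_pos'],3),np.round(o['position'],4),o['ft_force'])
w=manip.camera('wrist')['frame'];f=manip.camera('scene')['frame']
im=np.zeros((520,800,3),np.uint8);im[:,:400]=cv2.resize(f[110:240,180:280],(400,520));im[:300,400:]=cv2.resize(w,(400,300))
cv2.imwrite('pics/s6.png',im[:,:,::-1])"
```

```text
clock: 10.73
position: [0.5573, -0.3109, 0.0313]
ee_rot: [0.818, -0.575, -0.0, 0.0]
ft_force: [-0.0, -0.1, -0.2]
grip_width: 0.001
grasp_force: 0.0
clock: 12.4
position: [0.5653, -0.3508, 0.0313]
ee_rot: [0.818, -0.575, -0.0, 0.0]
ft_force: [-0.5, 0.2, 0.1]
grip_width: 0.004
grasp_force: 0.0
[ 0.505  0.584 -0.024  1.541  0.016  1.017 -2.32 ] [ 0.5653 -0.3508  0.0313] [-0.54423293  0.19224766  0.10417811]
```

View pics/s6.png

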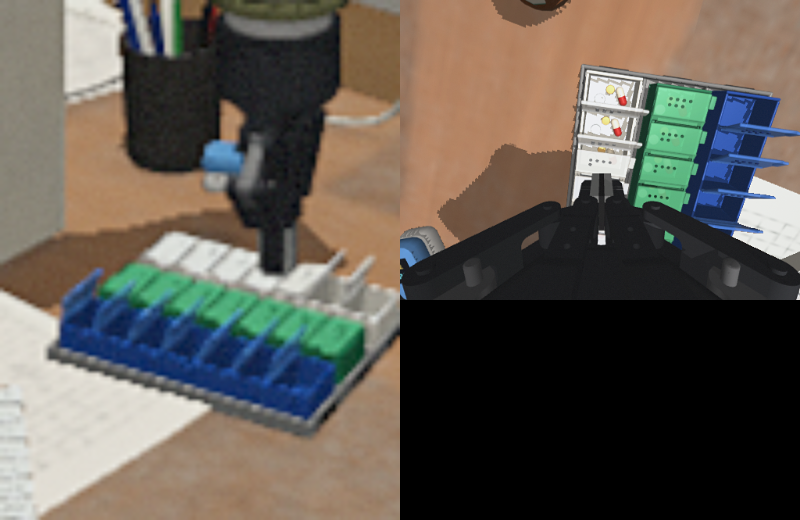

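Lids 1-4 lie flat, lid 5 is just folding, lids 6 and 7 stand, and the blue lids are untouched. I'll run on past the finish (0.580, -0.427), then go straight up.

```bash
python3 -m jog '{"offset":[[0.0004,-0.002,0],[0.0004,-0.002,0],[0.0004,-0.002,0],[0.0004,-0.002,0],[0.0004,-0.002,0],[0.0004,-0.002,0],[0.0004,-0.002,0],[0.0004,-0.002,0],[0.0004,-0.002,0],[0.0004,-0.002,0],[0.0004,-0.002,0],[0.0004,-0.002,0],[0.0004,-0.002,0],[0.0004,-0.002,0],[0.0004,-0.002,0],[0.0004,-0.002,0],[0.0004,-0.002,0],[0.0004,-0.002,0],[0.0004,-0.002,0],[0.0004,-0.002,0]],"yaw":[0,0,0,0,0,0,0,0,0,0,0,0,0,0,0,0,0,0,0,0],"jaw":[1,1,1,1,1,1,1,1,1,1,1,1,1,1,1,1,1,1,1,1]}'
python3 -m jog '{"offset":[[0.0004,-0.002,0],[0.0004,-0.002,0],[0.0004,-0.002,0],[0.0004,-0.002,0],[0.0004,-0.002,0],[0.0004,-0.002,0],[0.0004,-0.002,0],[0.0004,-0.002,0],[0.0004,-0.002,0],[0.0004,-0.002,0],[0.0004,-0.002,0],[0.0004,-0.002,0],[0.0004,-0.002,0],[0.0004,-0.002,0],[0.0004,-0.002,0],[0.0004,-0.002,0],[0.0004,-0.002,0],[0.0004,-0.002,0],[0.0004,-0.002,0],[0.0004,-0.002,0]],"yaw":[0,0,0,0,0,0,0,0,0,0,0,0,0,0,0,0,0,0,0,0],"jaw":[1,1,1,1,1,1,1,1,1,1,1,1,1,1,1,1,1,1,1,1]}'
python3 -m jog '{"offset":[[0,0,0],[0,0,0.005],[0,0,0.01],[0,0,0.02],[0,0,0.03],[0,0,0.03],[0,0,0.03],[0,0,0.02],[0,0,0],[0,0,0]],"yaw":[0,0,0,0,0,0,0,0,0,0],"jaw":[1,1,1,1,1,1,1,1,1,1]}'
python3 -c "
from workcell import manip
import numpy as np,cv2
o=manip.get_obs();print(np.round(o['joint_pos'],3),np.round(o['position'],4),o['ft_force'])
w=manip.camera('top')['frame'];f=manip.camera('scene')['frame']
im=np.zeros((520,800,3),np.uint8);im[:,:400]=cv2.resize(f[110:240,180:280],(400,520));im[:300,400:]=cv2.resize(w[145:220,195:295],(400,300))
cv2.imwrite('pics/s7.png',im[:,:,::-1])"
```

```text
clock: 14.17
position: [0.5733, -0.3908, 0.0313]
ee_rot: [0.818, -0.575, -0.0, 0.0]
ft_force: [-1.3, 0.7, -0.8]
grip_width: 0.005
grasp_force: 0.0
clock: 15.83
position: [0.5813, -0.4309, 0.0313]
ee_rot: [0.818, -0.575, -0.0, 0.0]
ft_force: [-0.1, -1.2, 0.7]
grip_width: 0.001
grasp_force: 0.0
clock: 16.67
position: [0.582, -0.431, 0.1791]
ee_rot: [0.818, -0.575, 0.002, -0.0]
ft_force: [0.6, 0.6, -0.1]
grip_width: 0.003
grasp_force: 0.0
[ 0.575  0.576 -0.     1.225  0.     1.336 -2.222] [ 0.582  -0.431   0.1791] [ 0.56502295  0.6017768  -0.07277036]
```

View pics/s7.png

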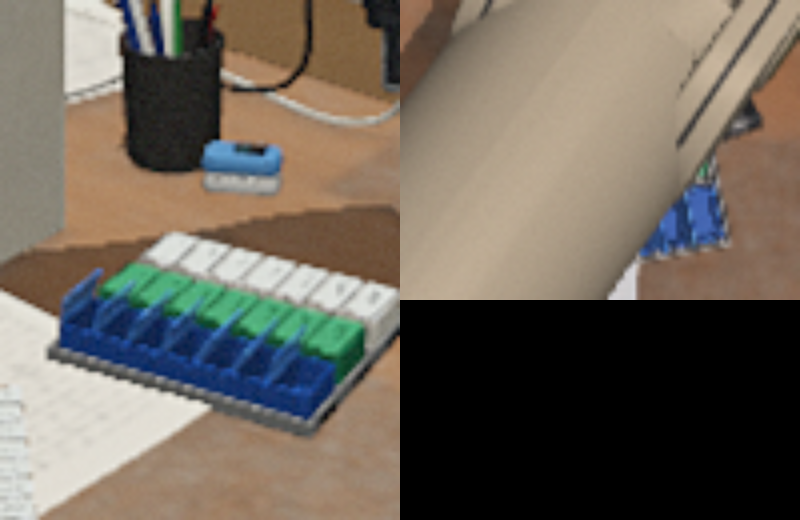

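All seven white lids lie flat, all seven blue lids still stand, and the gripper is clear at z = 0.18 m.

```bash
python3 -c "
from workcell import manip
print(manip.hand_in())"
```

```text
the job is handed in; nothing more can be done
None
```

The job is handed in with no verdict shown; in the last picture all seven white lids lie flat, having been folded in order from lid 1, all seven blue lids still stand open, no notable contact force was read, and the gripper is clear of everything.

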